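Prop the recipe board and hold the bag clip open over its top edge

ROBOT

A 7-joint arm with a two-finger parallel gripper is mounted at the origin on a cart in front of the work surface, level with it; the furniture and walls round the work are solid. World frame = base frame: x ahead of the robot, y to its left, z up, the work surface at z = 0. Lengths are in m, angles in rad, forces in N, time in s.
With the tool pointing down it reaches from about 0.35 to 0.9 m from the base axis. Payload 8.1 kg.
Tool frame: the origin (TCP) lies midway between the tips of the shut fingers; the grasp point (between the pads) lies 19 mm behind it (robot.grip_depth is the distance from the TCP to the grasp point, in m); z points along the fingers, y is the line along which they close (so a half turn about z gives the same grasp; the last joint's range is limited). The gripper opens to 92 mm and grips with 3 to 60 N. Pads are 19 mm wide; open, the fingers measure 130 mm over their backs; the gripper's body (75 mm by 190 mm) begins 47 mm behind the grasp point.
Start: joints at [-1.326, 0.434, 0.025, 1.573, -0.012, 1.134, -0.075], TCP at [0.213, 0.588, 0.227] pointing down, gripper open.
Joint ranges: [-2.62, 2.62], [-0.44, 2.09], [-1.27, 1.32], [0.08, 2.57], [-1.32, 4.46], [0.12, 2], [-2.74, 2.74]. Speed limits (rad/s): [2.22, 2.22, 3.01, 3.01, 3.14, 3.14, 3.14].

INTERFACE

Orientations are given as a unit quaternion [x, y, z, w].
In Python, from cell import robot, planner, imaging, ticket, models gives the robot as it stands. Calls block until the motion is done:
- robot.movep(position, orientation): joint-space move of the TCP to a pose.
- robot.move_straight(position, rot=None, feed=0.15, f_stop=None): straight line of the TCP; rot=None keeps the orientation; feed is the mean speed in m/s. With f_stop (N) it stops when the force on the tool has changed by that much, and returns True; else False.
- robot.goto_joints(angles): joint-space move.
- robot.gripper_to(opening, grasp_force=None): opening from 0.0 (shut) to 1.0 (fully open); grasp_force is the grip in N (None keeps the last); returns when the fingers have stopped.
- robot.wait(seconds).
- planner.solve_ik(position, orientation): joint angles nearest the present ones, or None.
- robot.observe(): the state.
- imaging.get_image(name): name is "side" or "top"; returns the picture (420x560x3 uint8, red, green, blue); there is no depth.
- imaging.camera_model(name): a dict with "mtx" (3x3 intrinsics, pixels), "R" (3x3) and "t" (3): a world point X has camera coordinates R X + t. Camera axes: x right, y down, z forward; pixel columns grow to the right and rows downward; lengths in m; the calibration is good to about 2 mm. A picture is of the moment at which its call begins. camera_model takes no time and is no camera call.
A pose or a line that the arm cannot do raises robot.Unreachable and nothing moves.
- ticket.hand_in(): hands the job in; it is judged then, once.
Trained networks look in the newest picture that a camera, given by its name, has taken for a name from the list of things; names that differ only in an ending like _2 or _b are one class to them, and where a whole thing is asked for, a point or a joint stands for the part that bears it (a point fixed in the world has none). Each returns a list of dicts, best first, with "conf" (0 to 1); they miss things now and then, are a little off and sometimes report something else, mostly with a low value. They report only what shows in the picture. A call takes as long as a camera call. They do not tell look-alikes from the thing itself.
- models.find_in(camera, thing): "centre" ([column, row] as shares, 0 to 1, of the picture: columns of its width, rows of its height, amid what is visible of it).
The state is a dict: "time_s": time; "joints": joint angles; "qvel": joint speeds; "joint_torque": joint torques, N m; "ee_pos": TCP position; "tcp_rot": TCP orientation; "force": force on the tool from outside, world axes, zero at the start; "moment": the same for the moment, N m; "grip_width": opening from 0.0 (shut) to 1.0 (fully open); "grasp_force": force on a finger pad.
Only numpy, scipy, OpenCV 4.12 (cv2) and the standard library are available. Lean on these libraries where they do the work, as an engineer would, in place of code of your own. Each camera call takes 0.05 s, during which the arm holds its last target. There are 200 camera calls.

TASK

Lift the thin recipe board out of the front slot of the peg rack and stand it on the worktop in front of the spice tray, same edge down and square to the tray, leaning back at a slant against the two tall front jars, about centred on them; let go of it. Then squeeze the steel bag clip open off the rim of the white pod caddy, carry it to the board and finish holding it squeezed wide open astride the middle of the board's top edge, one jaw tip well down in front and the other behind, without pressing on the wood, so that I can slip a recipe sheet under it: do not let go of the clip. Leave the fruit, garlic, cup, tumbler and teaspoon where they are.

Things in the scene. Friction and masses are not known exactly. Their poses are not given: they have to be found in the camera images.
- board: Recipe board: thin plain dark wooden panel, 160 wide (its y) x 200 tall (z) x 9 mm thick (x), about 0.2 kg, a 12 mm hanging hole in one upper corner. Origin: middle of its bottom edge, z up the panel. It starts upright in the front slot of the peg rack, its bottom 18 mm above the worktop, with 1.5 mm play before and behind.
- board_top (a point): Middle of the recipe board's top edge, 200 mm from its origin along its z.
- rack: Fixed wooden peg rack, 150 x 118 mm, runners 18 mm high with pegs up to 72 mm above the worktop. Origin: centre of the underside; x points from the front slot (45 mm before the origin, holds the recipe board) to the rear slot (45 mm behind, holds a thicker, wider fixed chopping board 210 x 165 x 16 mm, top at 183 mm, which stays there).
- spice_tray: Low dark wooden tray, fixed, 135 (x) x 230 (y) x 24 mm, with two rows of spice jars standing firmly in it. Origin: centre of the underside; x points away from the robot, so the front rail is at x = -68 mm. The front row is two tall jars with a shorter salt mill between them.
- spice_jar_4: Tall glass spice jar in the front row of the tray, fixed, 43 mm in diameter, 106 mm high, cap on top (top 112 mm above the worktop). Stands at x = -36, y = +56 mm in the tray's frame; the front of its cap is at x = -57 mm. Origin: centre of its underside.
- spice_jar_5: The other tall spice jar of the front row, fixed, 43 mm in diameter, 105 mm high (top 111 mm above the worktop), at x = -36, y = -56 mm in the tray's frame; the front of its cap is at x = -57 mm. Origin: centre of its underside.
- caddy: Fixed plain white open box, 110 (x) x 160 (y) x 75 mm high, walls 5 mm, with two coffee pods inside. Origin: centre of the underside; the bag clip sits astride its front wall (the wall at x = -55 mm, towards the robot).
- clip: Steel bag clip (bulldog type), 80 g: two sprung halves on a pivot pin, thumb plates above, 60 mm wide jaws below. This body is the half on the robot's side at the start. Origin on the pivot; at the start z is up, y along the pivot pin, x across the clip (squeezing direction) towards the other half. When spread, each half turns by half the joint value about y, and this frame with it.
- clip_lever (a joint): How far the clip is spread, rad: 0 as it sits on the 5 mm caddy wall, 0.60 fully open at its stop (jaw tips then about 30 mm apart). Sprung shut: squeezing the thumb plates takes about 5 N at first and 10 to 13 N for fully open; a grip of 20 N keeps it at its stop.
- clip_pivot (a point): Centre of the clip's pivot pin (8 mm thick). The thumb plates, 30 mm wide along the pin, reach from 8 to 46 mm above it; at rest they splay to 50 mm outside width at their tops; fully squeezed they are parallel, 24 mm over the outside.
- clip_jaw_a (a point): Inner edge of the jaw tip of the half called clip, mid-width, 42 mm from the pivot.
- clip_jaw_b (a point): Inner edge of the jaw tip of the other half, mid-width, 42 mm from the pivot.
- mug_1: Small cup with a handle, 61 x 85 x 51 mm. A bystander; origin at the centre of its underside.
- glass_1: Small clear tumbler, 49 mm across, 62 mm high. A bystander; origin at the centre of its underside.
- lemon_1: Lemon, 76 x 56 x 55 mm. A bystander; origin at the centre of its underside.
- mandarin_1: Mandarin, 53 mm across, 43 mm high. A bystander; origin at the centre of its underside.
- teaspoon_1: Metal teaspoon lying flat, 132 x 26 x 9 mm. A bystander; origin at the centre of its underside.
- garlic_1: Bulb of garlic, 50 mm across, 51 mm high. A bystander; origin at the centre of its underside.
Mind the look-alikes: they are no part of the job. There is more than one size of the board; the job needs the larger.

How it is judged:
On the way, in this order (a step that is already met when the one before it is completed fails the run):
1. the recipe board stands on the worktop, leans back against the front jars and has been let go (angle between board's own z axis and vertical between 0.12 and 0.45 rad and height (world z) of board below 0.012 m and (contact force between board and spice_jar_4 above 0.03 N or contact force between board and spice_jar_5 above 0.03 N) and x of board in the frame of spice_tray below -0.07 m and y of board in the frame of spice_tray between -0.04 and 0.04 m and angle between the y axis of board and the y axis of spice_tray, either way round below 0.2 rad and contact force between the fingers and board below 0.05 N and linear speed of board below 0.03 m/s), for 0.3 s.
2. the clip is squeezed open and has been lifted off the caddy's rim (value of joint clip_lever above 0.45 rad and contact force between the fingers and clip above 2 N and height (world z) of each of clip_jaw_a, clip_jaw_b above 0.085 m and contact force between clip and caddy below 0.05 N), for 0.2 s.
At the end, for the whole second after the job is handed in: Board let go before the tray, centred within 40 mm, square within 0.2 rad, tilted 0.12-0.45 rad, touching a tall jar. Fingers hold the clip spread over 0.45 rad; a jaw tip each side of the board, 1.5 mm clear, 8 mm below its top edge, within 30 mm of mid; presses under 1 N (all of step 1 and value of joint clip_lever above 0.45 rad and contact force between the fingers and clip above 2 N and z of each of clip_jaw_a, clip_jaw_b in the frame of board below 0.192 m and y of clip_jaw_a in the frame of board between -0.03 and 0.03 m and y of clip_jaw_b in the frame of board between -0.03 and 0.03 m and ((x of clip_jaw_a in the frame of board below -0.006 m and x of clip_jaw_b in the frame of board above 0.006 m) or (x of clip_jaw_b in the frame of board below -0.006 m and x of clip_jaw_a in the frame of board above 0.006 m)) and contact force between clip and board below 1 N and linear speed of clip below 0.03 m/s); the arm keeps its last pose, push and grip.
It fails at once if a bystander (fruit, garlic, cup, tumbler, teaspoon) is moved by more than 40 mm (distance of any of mug_1, glass_1, lemon_1, mandarin_1, teaspoon_1, garlic_1 from where it was at the start of the episode above 0.04 m).
It also fails if it takes over 62 s, if anything falls off the work surface, if the arm or the gripper's body presses on something with over 40 N, if the wrist force passes 120 N, or if a joint passes its speed limit or range.

## Working session

There is one attempt and no reset: what is moved stays moved. The work goes in short steps, each a Python script; the robot and the scene stay as the last script left them, time stands still between calls to the robot, and variables do not carry over. Pictures are saved under pics/ and viewed, at most 10 in all, crops included, and the job is handed in when it is done.

```bash
mkdir -p pics; ls; python3 - <<'E'
from cell import robot, planner, imaging, ticket, models
import cv2,numpy as np
for n in("side","top"):
    im=imaging.get_image(n); cv2.imwrite(f"pics/{n}0.png",im[:,:,::-1])
    c=imaging.camera_model(n); print(n,c["mtx"].round(1).tolist(),c["R"].round(3).tolist(),c["t"].round(3).tolist(), (-c["R"].T@c["t"]).round(3))
    for t in("board","rack","spice_tray","spice_jar_4","caddy","clip","clip_pivot","board_top","mug_1","glass_1","lemon_1","mandarin_1","teaspoon_1","garlic_1"):
        print(t,[(np.round(np.array(d["centre"])*[560,420]).astype(int).tolist(),round(d["conf"],2)) for d in models.find_in(n,t)][:5])
o=robot.observe();print(o["time_s"],o["ee_pos"],o["tcp_rot"],o["grip_width"])
E
```

```text
pics
side [[445.1, 0.0, 275.5], [0.0, 445.1, 213.6], [0.0, 0.0, 1.0]] [[0.967, -0.256, 0.002], [-0.214, -0.813, -0.542], [0.141, 0.524, -0.84]] [-0.503, 0.183, 1.387] [ 0.331 -0.706  1.266]
board [([261, 328], 0.82), ([334, 274], 0.7), ([223, 157], 0.29)]
rack [([273, 325], 0.77)]
spice_tray [([308, 242], 0.67)]
spice_jar_4 [([298, 200], 0.59), ([259, 272], 0.57)]
caddy [([231, 169], 0.57), ([221, 155], 0.29)]
clip [([221, 160], 0.77), ([238, 216], 0.18)]
clip_pivot [([298, 231], 0.71), ([219, 156], 0.55), ([260, 272], 0.34)]
board_top [([262, 323], 0.81), ([333, 273], 0.58)]
mug_1 [([239, 219], 0.7)]
glass_1 [([246, 248], 0.83), ([306, 240], 0.73)]
lemon_1 [([237, 274], 0.66)]
mandarin_1 [([260, 272], 0.68)]
teaspoon_1 [([232, 253], 0.71)]
garlic_1 [([248, 204], 0.44), ([259, 329], 0.23)]
top [[380.8, 0.0, 276.0], [0.0, 380.8, 207.3], [0.0, 0.0, 1.0]] [[-0.018, -1.0, -0.014], [-0.988, 0.02, -0.153], [0.153, 0.011, -0.988]] [0.028, 0.548, 0.995] [0.39  0.006 1.068]
board [([419, 264], 0.65), ([357, 169], 0.61), ([292, 194], 0.16)]
rack [([388, 250], 0.68), ([253, 184], 0.34)]
spice_tray [([282, 183], 0.57), ([167, 263], 0.34)]
spice_jar_4 [([297, 192], 0.72), ([252, 185], 0.61)]
caddy [([172, 249], 0.72)]
clip [([167, 266], 0.86)]
clip_pivot [([166, 267], 0.64), ([297, 253], 0.25)]
board_top [([418, 265], 0.86), ([358, 171], 0.62)]
mug_1 [([258, 258], 0.91)]
glass_1 [([299, 255], 0.76), ([327, 247], 0.27), ([237, 242], 0.23)]
lemon_1 [([324, 278], 0.84), ([251, 184], 0.54)]
mandarin_1 [([329, 247], 0.62)]
teaspoon_1 [([418, 262], 0.61), ([286, 268], 0.53)]
garlic_1 [([236, 244], 0.77), ([328, 246], 0.64), ([417, 266], 0.3)]
1.5 [0.21299727 0.58758929 0.22674817] [ 1.73017301e-01  9.84918785e-01  1.39393777e-05 -3.60824489e-06] 1.0023889583907213
```

View pics/side0.png

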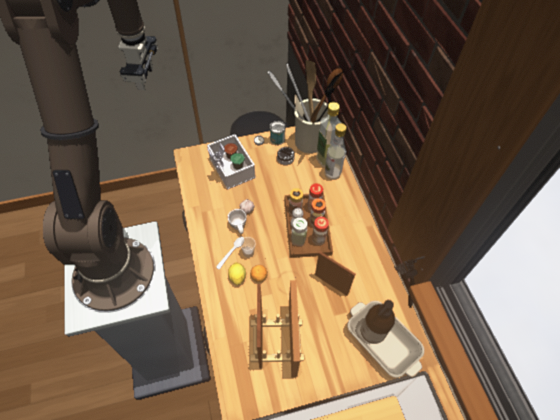

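View pics/top0.png

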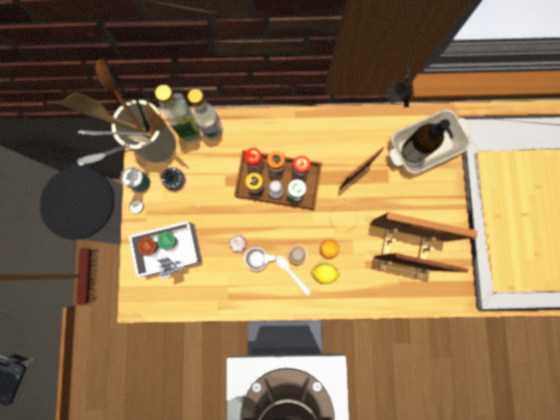

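The side view shows the larger board in the rack near (261,320), the small look-alike at (334,274), the clip at (221,158) and the tray at (308,225). In the top view the board is at (420,263), the clip at (167,267), the tray at (278,182) and the rack at (425,247). I need zoomed crops to measure.

```bash
cat > h.py <<'E'
import cv2,numpy as np
from cell import robot, planner, imaging, ticket, models
from scipy.spatial.transform import Rotation as Rn
C={n:imaging.camera_model(n) for n in("side","top")}
def proj(n,X):
    c=C[n]; p=(c["R"]@np.atleast_2d(X).T).T+c["t"]; q=(c["mtx"]@p.T).T; return q[:,:2]/q[:,2:]
def ray(n,uv,z):
    c=C[n]; o=-c["R"].T@c["t"]; d=c["R"].T@np.linalg.solve(c["mtx"],[uv[0],uv[1],1.]); return o+d*(z-o[2])/d[2]
def crop(im,x0,y0,w,h,s):
    a=cv2.resize(im[y0:y0+h,x0:x0+w,::-1],None,fx=s,fy=s,interpolation=cv2.INTER_CUBIC)
    for x in range(-(-x0//10)*10,x0+w,10):
        X=int((x-x0+.5)*s); cv2.line(a,(X,0),(X,4),(0,255,255),1)
        if x%20==0: cv2.putText(a,str(x),(X-10,14),0,.35,(255,255,0),1)
    for y in range(-(-y0//10)*10,y0+h,10):
        Y=int((y-y0+.5)*s); cv2.line(a,(0,Y),(4,Y),(0,255,255),1)
        if y%20==0: cv2.putText(a,str(y),(6,Y+4),0,.35,(255,255,0),1)
    return a
def pad(a,h): return cv2.copyMakeBorder(a,0,h-a.shape[0],0,0,cv2.BORDER_CONSTANT)
E
python3 - <<'E'
from h import *
t=cv2.imread("pics/top0.png")[:,:,::-1]; s=cv2.imread("pics/side0.png")[:,:,::-1]
a=crop(t,365,205,115,75,4); b=crop(s,240,275,70,100,4.8)
cv2.imwrite("pics/rack.png",np.hstack([pad(a,480),pad(b,480)])[:, :800])
a=np.hstack([crop(t,230,145,95,66,4),crop(s,275,175,66,85,4)[:264]]) if 0 else None
A=[crop(t,230,145,95,70,4),crop(s,278,178,60,80,4)]
B=[crop(t,125,215,80,65,4),crop(s,200,130,65,60,4)]
r1=np.hstack([pad(x,320) for x in A]); r2=np.hstack([pad(x,260) for x in B])
w=max(r1.shape[1],r2.shape[1]); f=lambda r:cv2.copyMakeBorder(r,0,0,0,w-r.shape[1],cv2.BORDER_CONSTANT)
cv2.imwrite("pics/tc.png",np.vstack([f(r1),f(r2)]))
E
```

```text
(no output)
```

View pics/rack.png

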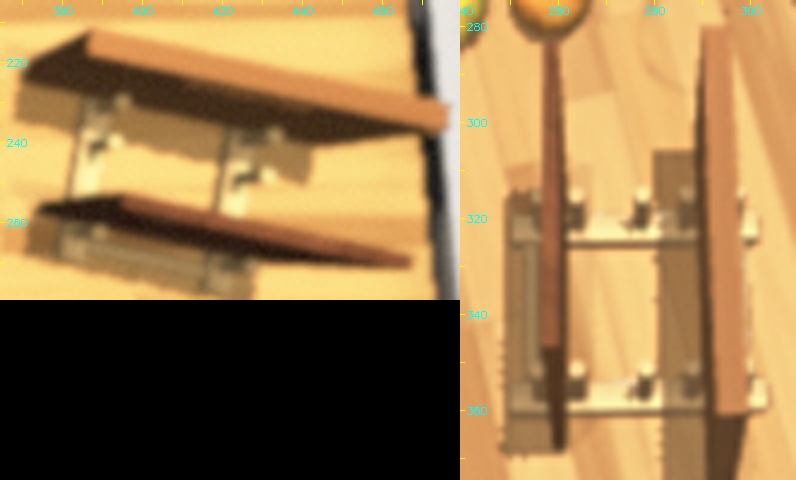

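View pics/tc.png

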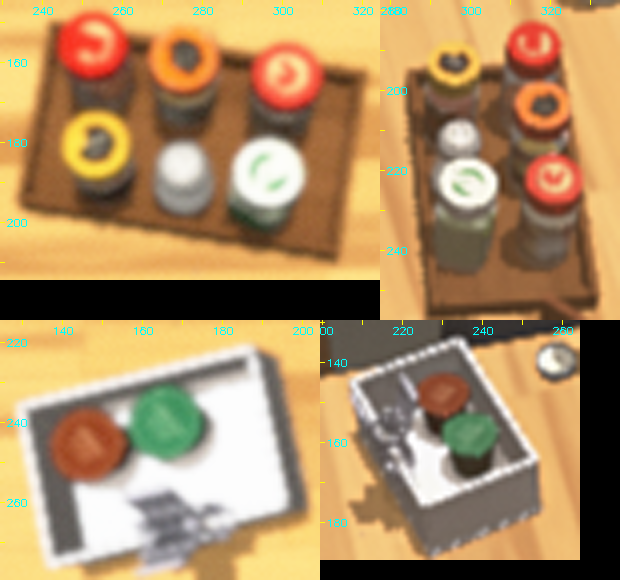

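The crops show these features:
- **Board:** its top edge runs from about (396,253) to (467,270) in the top view and from (258,283) to (258,347) in the side view.
- **Tray:** its front corners are at about (234,196) and (314,209), top view. Of the two tall front jars, the yellow-capped one is the left (+y) and the white/green-capped one the right.
- **Clip:** it sits on the caddy's front wall.

Next I'll fit the poses from both cameras.

```bash
cat > fit.py <<'E'
from h import *
from scipy.optimize import least_squares
def fit(obs,x0):
    # obs: (cam,(u,v),(lx,ly,z))
    def W(p): 
        c,s=np.cos(p[2]),np.sin(p[2]); return [np.array([p[0]+c*l[0]-s*l[1],p[1]+s*l[0]+c*l[1],l[2]]) for _,_,l in obs]
    f=lambda p:np.concatenate([proj(o[0],X)[0]-o[1] for o,X in zip(obs,W(p))])
    r=least_squares(f,x0,loss="soft_l1"); return r.x,f(r.x).reshape(-1,2).round(1).tolist()
P=lambda x0,y0,s:(lambda x,y:(x/s+x0-.5,y/s+y0-.5))
tr=P(365,205,4);sr=P(240-460/4.8,275,4.8);tt=P(230,145,4);st=P(278-95,178,4);tc=P(125,215-80,4);sc=P(200-80,130-80,4)
print("board",*fit([("top",tr(125,195),(0,.08,.218)),("top",tr(412,262),(0,-.08,.218)),("side",sr(551,42),(0,.08,.218)),("side",sr(550,346),(0,-.08,.218))],[.4,-.4,0]))
print("tray",*fit([("top",tt(20,205),(-.0675,.115,.024)),("top",tt(338,260),(-.0675,-.115,.024)),("top",tt(55,25),(.0675,.115,.024)),("top",tt(365,72),(.0675,-.115,.024)),
 ("top",tt(97,145),(-.036,.056,.112)),("top",tt(268,172),(-.036,-.056,.112)),("side",st(453,62),(-.036,.056,.112)),("side",st(467,181),(-.036,-.056,.111))],[.6,0,0]))
print("caddy",*fit([("top",tc(18,405),(.055,.08,.075)),("top",tc(255,348),(.055,-.08,.075)),("top",tc(45,565),(-.055,.08,.075)),("top",tc(305,515),(-.055,-.08,.075)),
 ("side",sc(352,380),(-.055,.08,.075)),("side",sc(460,340),(.055,.08,.075)),("side",sc(538,460),(.055,-.08,.075)),("side",sc(420,505),(-.055,-.08,.075))],[.4,.3,0]))
for n,uv in (("top",(167,266)),("side",(220,158)),("top",(418,264)),("side",(261,324))): print(n,uv,[ray(n,uv,z).round(3).tolist() for z in(.09,.12,.15)])
for n,uv in (("mug",(258,258)),("glass",(299,255)),("lemon",(324,278)),("mandarin",(329,247)),("garlic",(236,244)),("spoon",(286,268)),("small",(357,170))): print(n,ray("top",uv,.03).round(3))
E
python3 fit.py
```

```text
board [ 0.39252861 -0.32407903 -0.24667757] [[-0.3, 0.5], [0.3, 0.4], [0.7, 0.1], [0.4, -0.3]]
tray [ 0.63145547  0.01080578 -0.18673134] [[-1.4, -0.1], [0.7, -0.3], [-1.3, -1.1], [1.3, -0.0], [-0.1, 0.5], [0.2, 0.8], [0.0, -0.1], [0.1, 0.2]]
caddy [0.43960242 0.31379264 0.21033251] [[0.0, -0.4], [0.5, 0.0], [0.4, 1.1], [-3.9, -0.6], [-0.9, -0.2], [0.5, -0.6], [0.1, 0.4], [0.0, 0.6]]
top (167, 266) [[0.395, 0.297, 0.09], [0.395, 0.288, 0.12], [0.395, 0.279, 0.15]]
side (220, 158) [[0.402, 0.294, 0.09], [0.4, 0.268, 0.12], [0.398, 0.243, 0.15]]
top (418, 264) [[0.389, -0.34, 0.09], [0.389, -0.329, 0.12], [0.389, -0.318, 0.15]]
side (261, 324) [[0.399, -0.307, 0.09], [0.397, -0.318, 0.12], [0.395, -0.328, 0.15]]
mug [0.413 0.068 0.03 ]
glass [ 0.419 -0.043  0.03 ]
lemon [ 0.356 -0.108  0.03 ]
mandarin [ 0.439 -0.124  0.03 ]
garlic [0.451 0.128 0.03 ]
spoon [ 0.384 -0.007  0.03 ]
small [ 0.651 -0.211  0.03 ]
```

```bash
cat >> h.py <<'E'
BO=np.array([.3925,-.324,.018]); BY=-.2467
TR=np.array([.6315,.0108,0]); TY=-.187
CD=np.array([.4396,.3138,0]); CY=.2103
def bR(yaw,tilt): return Rn.from_euler("z",yaw)*Rn.from_euler("y",tilt)
def toolq(yaw,tilt,flip):
    B=bR(yaw,tilt).as_matrix(); s=-1 if flip else 1
    return Rn.from_matrix(np.c_[s*B[:,1],s*B[:,0],-B[:,2]]).as_quat()
def at(o,yaw,tilt,l): return o+bR(yaw,tilt).apply(l)
def trp(l): return at(TR,TY,0,l)
TH=.21; GZ=.160
BX=-.057-.112*np.tan(TH)-.0045/np.cos(TH)   # board origin x in the tray frame
E
python3 - <<'E'
from h import *
for fl in(0,1):
    for nm,p,q in (("grasp",at(BO,BY,0,[0,0,GZ]),toolq(BY,0,fl)),("lift",at(BO,BY,0,[0,0,GZ+.14]),toolq(BY,0,fl)),("front",at(trp([BX-.06,0,.15]),TY,TH,[0,0,GZ]),toolq(TY,TH,fl)),
      ("place",at(trp([BX,0,0]),TY,TH,[0,0,GZ]),toolq(TY,TH,fl)),("clip",np.array([.39,.29,.13]),toolq(CY,0,fl)),("astride",at(trp([BX,0,0]),TY,TH,[0,0,.24]),toolq(TY,TH,fl))):
        j=planner.solve_ik(p,q); print(fl,nm,p.round(3),None if j is None else np.round(j,2))
E
```

```text
0 grasp [ 0.392 -0.324  0.178] [-0.23  0.5   1.17  1.97 -0.54  1.03  0.94]
0 lift [ 0.392 -0.324  0.318] [-0.19  0.22  0.96  1.76 -0.19  1.26  0.58]
0 front [0.521 0.032 0.306] [-0.63  0.39  0.74  1.58 -0.28  1.49 -0.03]
0 place [0.58  0.02  0.156] [-0.53  0.63  0.7   1.62 -0.43  1.27  0.11]
0 clip [0.39 0.29 0.13] [-1.01  0.33  0.33  2.04 -0.15  0.79 -0.38]
0 astride [0.597 0.017 0.235] [-0.53  0.59  0.74  1.49 -0.39  1.44  0.08]
1 grasp [ 0.392 -0.324  0.178] [-0.23  0.5   1.17  1.97 -0.54  1.03 -2.2 ]
1 lift [ 0.392 -0.324  0.318] [-0.31  0.28  1.17  1.76 -0.27  1.28 -2.47]
1 front [0.521 0.032 0.306] [ 0.55  0.55 -1.06  1.48  0.34  1.56  2.44]
1 place [0.58  0.02  0.156] [ 0.52  0.8  -1.07  1.52  0.56  1.4   2.34]
1 clip [0.39 0.29 0.13] [-0.49  0.35 -0.33  2.    0.15  0.81  2.45]
1 astride [0.597 0.017 0.235] [ 0.5   0.74 -1.07  1.38  0.5   1.54  2.4 ]
```

```bash
python3 - <<'E'
from h import *
q=toolq(BY,0,0)
robot.gripper_to(.5,20)
robot.movep(at(BO,BY,0,[0,0,GZ+.10]),q)
print(robot.observe()["time_s"])
print(robot.move_straight(at(BO,BY,0,[0,0,GZ]),feed=.12,f_stop=8))
robot.gripper_to(0,20); o=robot.observe(); print(o["time_s"],o["ee_pos"],o["grip_width"]*.092,o["grasp_force"],o["force"])
print(robot.move_straight(at(BO,BY,0,[0,0,GZ+.14]),feed=.12))
o=robot.observe(); print(o["time_s"],o["grip_width"]*.092,o["grasp_force"],o["force"])
t=imaging.get_image("top");s=imaging.get_image("side")
cv2.imwrite("pics/lift.png",np.hstack([crop(t,350,180,130,130,3),crop(s,200,230,130,130,3)]))
E
```

```text
5.6417
False
7.3 [ 0.39253032 -0.32401476  0.17805956] 0.008994205754250067 19.994876459240913 [0.05263056 0.14008326 1.28146744]
False
8.6167 0.008562531111774569 19.990120232105255 [ 0.22553268  1.07992072 -2.58246152]
```

View pics/lift.png

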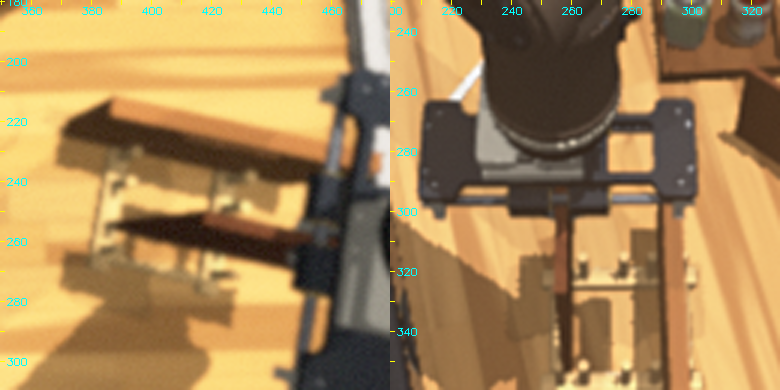

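The board is gripped (9 mm opening, weight felt) and lifted clear of the pegs, with its bottom at about (260,350) in the side crop.

```bash
python3 - <<'E'
from h import *
q=toolq(TY,TH,0)
pos=lambda dx,z:at(trp([BX+dx,0,z]),TY,TH,[0,0,GZ])
robot.move_straight(pos(-.06,.15),q,feed=.25)
robot.move_straight(pos(-.004,.025),feed=.15)
robot.wait(.2); o=robot.observe(); print(o["time_s"],o["force"],o["grip_width"]*.092)
print(robot.move_straight(pos(-.004,-.006),feed=.04,f_stop=3)); o=robot.observe(); print(o["time_s"],o["force"],o["ee_pos"]-pos(-.004,0))
t=imaging.get_image("top");s=imaging.get_image("side")
cv2.imwrite("pics/place.png",np.hstack([crop(t,220,140,130,130,3),crop(s,240,140,130,130,3)]))
E
```

```text
11.65 [ 0.56381992  0.56762715 -2.2911645 ] 0.008491524642835223
True
12.25 [0.615972   0.25528961 1.98832432] [-2.96571782e-04  6.80565830e-05  2.53998824e-04]
```

View pics/place.png

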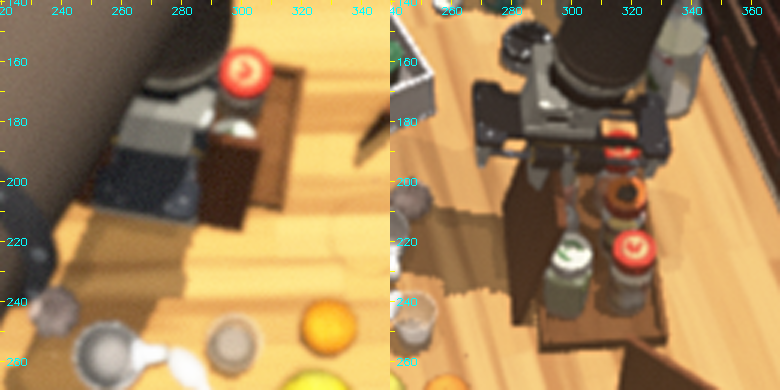

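Contact came at the expected height. The board stands upright-square in front of the jars, with its front edge at about (283,250) in the side view and a small gap to the white cap. I'll close the gap and release.

```bash
python3 - <<'E'
from h import *
pos=lambda dx,z:at(trp([BX+dx,0,z]),TY,TH,[0,0,GZ])
robot.move_straight(pos(-.004,.002),feed=.05)
print(robot.move_straight(pos(.006,.002),feed=.03,f_stop=1.5))
p=robot.observe()["ee_pos"]; print(Rn.from_euler("z",-TY).apply(p-pos(0,0)))
b=bR(TY,0).apply([1,0,0]); 
print(robot.move_straight(p-[0,0,.006],feed=.03,f_stop=2)); o=robot.observe(); print(o["force"],o["ee_pos"]-p)
robot.gripper_to(.5,20); robot.wait(.3)
p=o["ee_pos"]; robot.move_straight(p+bR(TY,TH).apply([0,0,.12]),feed=.15)
robot.movep([.41,.20,.30],toolq(CY,0,0))
o=robot.observe(); print(o["time_s"])
t=imaging.get_image("top");s=imaging.get_image("side")
for n in("top","side"): cv2.imwrite(f"pics/{n}1.png",(t if n=="top" else s)[:,:,::-1])
cv2.imwrite("pics/placed.png",np.hstack([crop(t,220,140,100,130,4),crop(s,260,140,100,130,4)]))
E
```

```text
True
[0.00173461 0.0001348  0.00109443]
True
[-1.50860934  0.36673204  4.14854345] [-2.54838125e-04 -2.02745965e-05 -2.29529262e-03]
16.4333
```

View pics/placed.png

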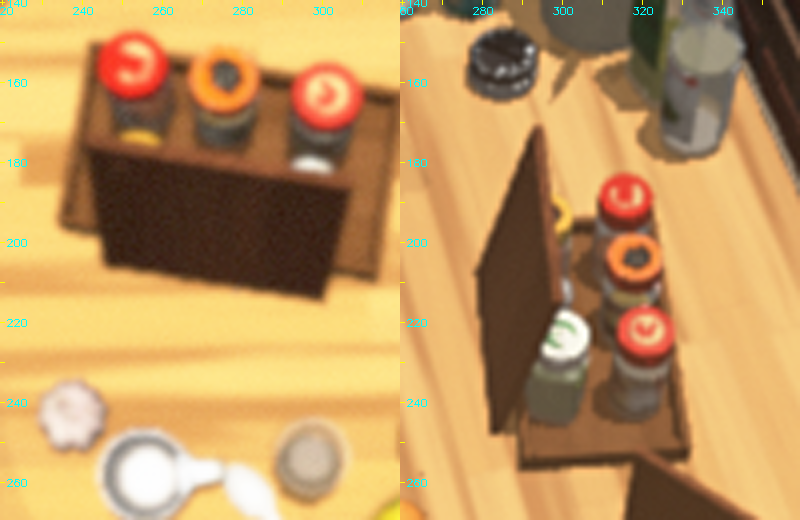

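The board leans back against the jars, square to the tray. Its top edge runs from (242,176) to (307,186) in the top view. Now I'll refine the board pose and zoom in on the clip.

```bash
cat > fb.py <<'E'
from h import *
from scipy.optimize import least_squares
a=lambda x,y:(x/4+219.5,y/4+139.5); b=lambda x,y:((x-400)/4+259.5,y/4+139.5)
obs=[("top",a(92,146),(0,.08,.2)),("top",a(351,185),(0,-.08,.2)),("side",b(540,127),(0,.08,.2)),("side",b(560,303),(0,-.08,.2)),
("top",a(105,267),(-.0045,.08,0)),("top",a(323,300),(-.0045,-.08,0)),("side",b(492,433),(-.0045,-.08,0))]
f=lambda p:np.concatenate([proj(n,at(np.array([p[0],p[1],.001]),p[2],p[3],l))[0]-uv for n,uv,l in obs])
r=least_squares(f,[.55,.03,-.187,.21]); print(r.x.round(4),f(r.x).reshape(-1,2).round(1).tolist())
print("planned origin",trp([BX+.0017,0,0]).round(4))
t=cv2.imread("pics/top0.png")[:,:,::-1]; s=cv2.imread("pics/side0.png")[:,:,::-1]
A=[crop(t,148,245,45,35,9),crop(s,205,138,32,45,9)]
cv2.imwrite("pics/clip.png",np.hstack([pad(x,405) for x in A]))
E
python3 fb.py
```

```text
[ 0.5497  0.0247 -0.1833  0.1986] [[-1.5, -1.1], [1.2, -0.1], [-0.8, -0.5], [-0.4, -0.4], [-0.3, -0.2], [1.0, 0.7], [0.2, 0.7]]
planned origin [0.5492 0.0264 0.    ]
```

View pics/clip.png

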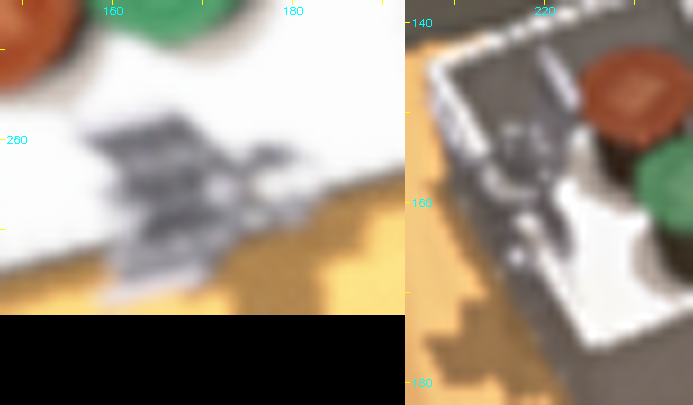

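```bash
cat > fc.py <<'E'
from h import *
from scipy.optimize import least_squares
g=lambda x,y:(x/9+147.5,y/9+244.5)
cw=lambda p,l:at(CD,CY,0,[-.0525+l[0],p[0]+l[1],p[1]+l[2]])
obs=[("top",g(85,140),(.025,.015,.046)),("top",g(178,112),(.025,-.015,.046)),("top",g(105,300),(-.025,.015,.046)),("top",g(208,275),(-.025,-.015,.046))]
f=lambda p:np.concatenate([proj(n,cw(p,l))[0]-uv for n,uv,l in obs])
r=least_squares(f,[0,.1]); print(r.x,f(r.x).round(1))
ob2=[("top",(166.5,266.5),(0,0,.005)),("side",(219.7,157),(0,0,.005))]
f2=lambda p:np.concatenate([proj(n,cw(p,l))[0]-uv for n,uv,l in ob2])
r2=least_squares(f2,[0,.1]); print(r2.x,f2(r2.x).round(1))
t=cv2.imread("pics/top0.png")[:,:,::-1]; s=cv2.imread("pics/side0.png")[:,:,::-1]
rows=[]
for zp in(.092,.104,.116):
    y=least_squares(lambda q:f([q[0],zp]),[0]).x[0]; print(zp,y,np.abs(f([y,zp])).max())
    A=[]
    for n,im,x0,y0,w,h in(("top",t,148,245,45,35),("side",s,205,138,32,30)):
        c=crop(im,x0,y0,w,h,6)
        for sx in(-1,1):
            for L in([(sx*.025,.015,.046),(sx*.025,-.015,.046),(sx*.006,-.015,.008),(sx*.006,.015,.008)],[(sx*.006,.03,0),(sx*.006,-.03,0),(sx*.003,-.03,-.042),(sx*.003,.03,-.042)]):
                P=((proj(n,[cw((y,zp),l) for l in L])-[x0,y0]+.5)*6).astype(int); cv2.polylines(c,[P],True,(0,0,255) if sx<0 else (0,160,0),1)
        A.append(pad(c,210))
    rows.append(np.hstack(A))
raw=np.hstack([pad(crop(t,148,245,45,35,6),210),pad(crop(s,205,138,32,30,6),210)])
o=np.vstack([np.hstack([raw[:,:],rows[0]])[:, :],np.hstack(rows[1:])]); o=cv2.resize(o,(800,int(o.shape[0]*800/o.shape[1]))); cv2.imwrite("pics/ov.png",o)
E
python3 fc.py
```

```text
[-0.00964811  0.08341676] [-1.2 -0.7  0.5 -0.4  0.3  1.7  0.9  1.7]
[-0.01259467  0.09899422] [ 1.4  1.2 -3.2 -0.3]
0.092 -0.01219511591044111 1.6238165770907926
0.104 -0.015756052964373445 1.4537909325707687
0.116 -0.019317031923631996 1.8567713162075279
```

View pics/ov.png

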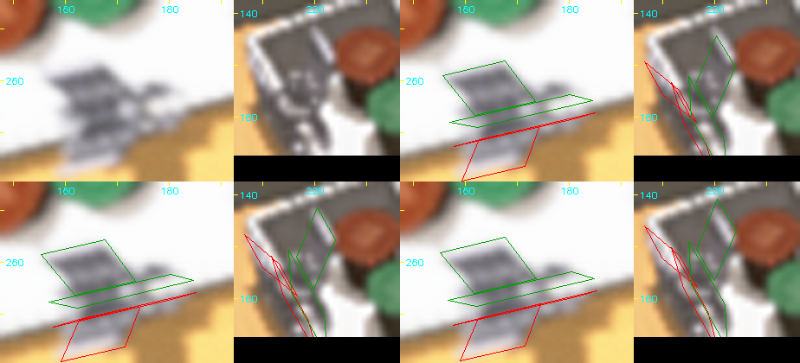

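```bash
cat >> fc.py <<'E'
print("----")
obs+= [("side",(220.05,143.6),(.025,.015,.046)),("side",(223.05,149.2),(.025,-.015,.046))]
r=least_squares(f,[0,.1]); print(r.x,f(r.x).reshape(-1,2).round(1).tolist())
for z in (.092,.098,.104,.110,.116):
    q=least_squares(lambda q:f([q[0],z]),[0]); print(z,q.x,q.cost)
print(cw(r.x,[0,0,0]))
E
python3 fc.py | sed '1,/----/d'
```

```text
[-0.01336631  0.09717621] [[-1.5, -1.1], [0.3, -0.9], [-0.0, 1.6], [0.8, 1.5], [0.4, -0.0], [1.0, 0.5]]
0.092 [-0.01146857] 6.097283100780858
0.098 [-0.01366805] 5.586406845860128
0.104 [-0.01586332] 6.500817116110037
0.11 [-0.01805434] 8.879775898431085
0.116 [-0.02024107] 12.763626494401167
[0.39104692 0.28976862 0.09717621]
```

```bash
python3 - <<'E'
from h import *
q=toolq(CY,0,0); P=at(CD,CY,0,[-.0525,-.0135,.098+.014])
robot.gripper_to(.8,25)
robot.movep(P+[0,0,.08],q)
print(robot.move_straight(P,feed=.08,f_stop=5)); robot.wait(.2); o=robot.observe(); print(o["time_s"],o["ee_pos"]-P,o["force"])
robot.gripper_to(0,25); robot.wait(.3); o=robot.observe(); print(o["time_s"],o["grip_width"]*92,o["grasp_force"],o["force"],o["moment"])
E
```

```text
False
19.175 [0.00011871 0.00020607 0.00031527] [ 0.12062186  0.37313639 -0.33466859]
20.3083 24.176749945030505 24.985068887472153 [ 0.12183503 -0.03885924 -0.19637803] [-0.06746951  0.10083857 -0.03170005]
```

The plates are fully squeezed: 24.2 mm, as specified. Next I'll lift and carry the clip to hover over the board.

```bash
cat >> h.py <<'E'
FB=np.array([.5495,.0255,.001]); FY=-.185; FT=.204   # board as it leans
E
python3 - <<'E'
from h import *
p=robot.observe()["ee_pos"]
print(robot.move_straight(p+[0,0,.07],feed=.08)); robot.wait(.3)
o=robot.observe(); print(o["time_s"],o["grip_width"]*92,o["force"])
robot.move_straight(p+[0,0,.19],feed=.2)
robot.move_straight(at(FB,FY,FT,[0,0,.30]),toolq(FY,FT,0),feed=.2); robot.wait(.3)
o=robot.observe(); print(o["time_s"],o["grip_width"]*92,o["force"],o["ee_pos"]-at(FB,FY,FT,[0,0,.30]))
t=imaging.get_image("top");s=imaging.get_image("side")
for n in("top","side"): print(n,[(np.round(np.array(d["centre"])*[560,420]).tolist(),round(d["conf"],2)) for d in models.find_in(n,"clip")][:4])
A=[]
for n,im,x0,y0,w,h in(("top",t,235,130,90,90),("side",s,265,120,90,90)):
    c=crop(im,x0,y0,w,h,4.4)
    for L in([(0,.08,.2),(0,-.08,.2)],[(-.015,-.03,.30-.014-.039),(-.015,.03,.30-.014-.039)],[(.015,-.03,.30-.014-.039),(.015,.03,.30-.014-.039)]):
        Q=((proj(n,[at(FB,FY,FT,l) for l in L])-[x0,y0]+.5)*4.4).astype(int); cv2.polylines(c,[Q],False,(0,255,0),1)
    A.append(c)
cv2.imwrite("pics/hover.png",np.hstack(A))
E
```

```text
False
21.6333 23.960445111449605 [-0.26709663  0.04456449 -1.72506769]
24.5917 23.843311783366865 [ 0.63577692  0.04299814 -0.8709872 ] [-8.70063677e-05  4.27212356e-04  1.43471605e-04]
top []
side [([303.0, 176.0], 0.83), ([263.0, 273.0], 0.35)]
```

View pics/hover.png

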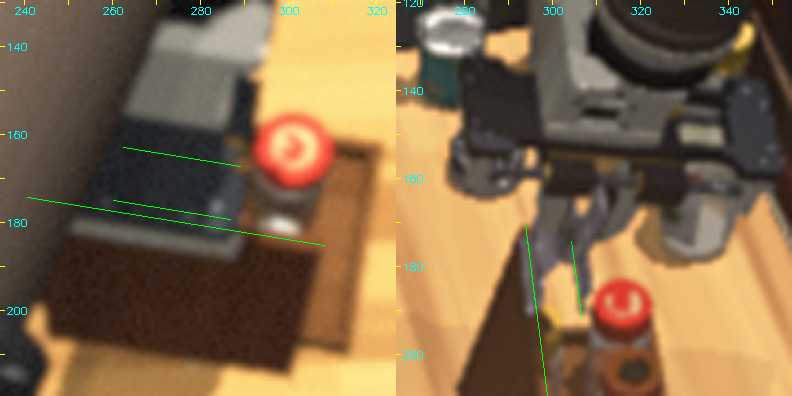

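The hover view shows the clip wide open over the board. Its jaw tips are at about (296,190) and (307,189) in the side view, matching the predicted lines to within 2–3 px, with the board's edge between them. I'll descend along the board.

```bash
python3 - <<'E'
from h import *
print(robot.move_straight(at(FB,FY,FT,[0,0,.232]),feed=.05,f_stop=1.5)); robot.wait(.5)
o=robot.observe(); print(o["time_s"],o["grip_width"]*92,o["grasp_force"],o["force"],o["moment"],o["ee_pos"]-at(FB,FY,FT,[0,0,.232]))
t=imaging.get_image("top");s=imaging.get_image("side")
A=[]
for n,im,x0,y0,w,h in(("top",t,235,130,90,90),("side",s,275,140,60,60)):
    A.append(crop(im,x0,y0,w,h,4.4 if n=="top" else 6.6))
cv2.imwrite("pics/end.png",np.hstack(A))
E
```

```text
False
26.8 24.019425693511664 24.98501356691122 [ 0.24649367  0.84478953 -0.53955538] [-0.17958443 -0.1295397   0.03760755] [-1.53100775e-05 -2.90873244e-05 -1.36544793e-05]
```

```bash
python3 - <<'E'
import cv2,numpy as np
# numeric check: has the board's near top corner / lower face moved between pics/side1 and now?
e=cv2.imread("pics/end.png")[:, 396:]; s=cv2.imread("pics/side1.png")[140:200,275:335]
s=cv2.resize(s,None,fx=6.6,fy=6.6,interpolation=cv2.INTER_CUBIC)
print(e.shape,s.shape); d=cv2.resize(np.abs(e.astype(int)-s).sum(2).astype(np.float32),(30,30),interpolation=cv2.INTER_AREA)
for r in d: print("".join(" .:*#"[min(4,int(v//40))] for v in r))
E
```

```text
(396, 396, 3) (396, 396, 3)
.::.      :*#* ::****.:. .####
          :**...*::**..  :####
          .*::* .*:::.   :####
         ..**:#: .:*:    :###*
..       ..##:##:  .:    :###.
##.     ...*#:*#*.    .. .##: 
#*:.    #.**##:*##*##..:.:#.  
#::...  ..##:**:#####*...#* :#
#.::*##*..####:*#####**::#..##
#.  **:..:##:*###:..*:..:*###*
##::..:#:*##:####::.:.  .:*#*.
##*:::**:#########:::.::..:*#*
###################:::#:  .:#*
####################:*#*    *#
########################.   :#
######*##################*:**#
#####: :#:#####:########*:**##
########*.#####:########.   .#
###****#..##############*.  .#
:#.     .:##############*::.:*
.*      ..:#############.   .#
        ::.#*######::**:     :
        *::#######*           
       .*::#######            
      .:*:.#####:.            
      :::*.*##:               
      .::*:.*#                
.     .:**::##.               
 ...   :*..*##                
...   .*: .*:..    .*#*:
```

```bash
python3 - <<'E'
from h import *
for n,(x0,y0,w,h) in(("side",(276,200,30,52)),("top",(240,192,70,26))):
    a=cv2.imread(f"pics/{n}1.png"); b=np.ascontiguousarray(imaging.get_image(n)[:,:,::-1])
    g=lambda i:cv2.cvtColor(i,cv2.COLOR_BGR2GRAY)[y0:y0+h,x0:x0+w].astype(np.float64)
    print(n,cv2.phaseCorrelate(g(a),g(b),cv2.createHanningWindow((w,h),cv2.CV_64F)))
p=robot.observe()["ee_pos"]; X=bR(FY,FT).apply([1,0,0])
for d in(.004,-.004,0):
    st=robot.move_straight(p+d*X,feed=.015,f_stop=1.2); robot.wait(.2); o=robot.observe(); print(d,st,o["time_s"],Rn.inv(bR(FY,FT)).apply(o["force"]).round(2),o["grip_width"]*92)
E
```

```text
side ((-0.04441436449962488, -0.19324118814266456), 0.9170642043467152)
top ((-0.003198082125976498, 0.5889523871738191), 0.8696846283717518)
0.004 False 27.6167 [-0.96  0.14  0.12] 24.070899136008844
-0.004 False 28.5 [ 0.71  0.28 -0.9 ] 23.83033137844512
0 False 29.1167 [-0.14 -0.22 -0.54] 24.198366233167036
```

```bash
python3 - <<'E'
from h import *
x0,y0,w,h=276,200,30,52; a=cv2.imread("pics/side1.png"); b=np.ascontiguousarray(imaging.get_image("side")[:,:,::-1])
g=lambda i:cv2.cvtColor(i,cv2.COLOR_BGR2GRAY)[y0:y0+h,x0:x0+w].astype(np.float64)
sh,_=cv2.phaseCorrelate(g(a),g(b),cv2.createHanningWindow((w,h),cv2.CV_64F)); print(sh)
if np.hypot(*sh)<.6: robot.wait(.3); print(ticket.hand_in())
E
```

```text
(-0.019070422921855013, -0.09241698947070986)
the job is handed in; nothing more can be done
None
```

I handed the job in at about 29 s of robot time. The board leans against the two front jars, released, and the clip is held fully open astride the middle of its top edge. My last checks showed no sign of the clip touching the board or the board having moved, but the hand-in returned no verdict.

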